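Coin rolls from tray to tub with the hanging scoop

ROBOT

A 6-joint arm with a two-finger parallel gripper is mounted at the origin on the work surface. World frame = base frame: x ahead of the robot, y to its left, z up, the work surface at z = 0. Lengths are in m, angles in rad, forces in N, time in s.
With the tool pointing down it reaches from about 0.275 to 0.725 m from the base axis. Payload 5.6 kg.
Tool frame: the origin (TCP) lies between the finger pads; the fingertips stand 8 mm ahead of it and the grasp point (between the pads) lies 11 mm behind it (arm.tcp_to_tips is the distance from the TCP to the fingertips, in m); z points along the fingers, y is the line along which they close (so a half turn about z gives the same grasp; the last joint's range is limited). The gripper opens to 85 mm and grips with 20 to 120 N. Pads are 22 mm wide; open, the fingers measure 114 mm over their backs; the gripper's body (76 mm by 85 mm) begins 54 mm behind the grasp point. The pads swing forward as they close: fully open they stand 13 mm farther back than shut.
Start: joints at [1.481, 0.255, 0.108, 0, -1.424, -0.285], TCP at [0.201, 0.512, 0.239] pointing down, gripper open.
Joint ranges: [-2.95, 2.95], [-1.21, 1.97], [-1.09, 1.5], [-2.87, 1.71], [-2.94, -0.07], [-3.05, 3.05]. Speed limits (rad/s): [2.57, 2.57, 3.14, 3.14, 3.14, 3.14].

INTERFACE

Orientations are given as a 3x3 rotation matrix whose columns are the frame's x, y, z axes.
In Python, from plant import arm gives the robot as it stands.
- The arm moves only by the shell command python3 -m crank 'ROWS' [FORCE]. ROWS is a JSON object of lists of equal length, an entry for each row: "grip": the closure, from 0 (fully open) to 1 (shut); "travel": the shift along the tool's x, y, z normalised to -1 to 1, where 1 is 30 mm, a list of three; "spin": the turn about the tool's z normalised to -1 to 1, where 1 is 6 degrees. In form: {"grip": [grip, ...], "travel": [[tx, ty, tz], ...], "spin": [spin, ...]}. A call has 1 to 5 rows; each row shifts and turns the commanded pose from where the row before left it, along the tool's axes as they then stand; what a row does not reach is not made up. A row lasts 1/10 s, in which the tool goes at most 50 mm and 8.59 degrees, less where a joint would pass 70% of its speed; a pose out of reach is approached as far as the arm can. A call with a number of a shift or a turn outside -1 to 1 is refused whole. A call with a gripper value outside its range is refused whole. The fingers move at their own pace and stop on an object; FORCE is the grip in N (left out, the last holds). Time passes only in rows, so rows that do not move let the fingers close. It gives the time, the measured TCP pose, the force, the opening and the grip force at its end, in the units of the state.
- arm.observe(): the state, without advancing time (a new reading comes with each control period).
- arm.camera(name): name is "side" or "top" or "wrist"; returns a dict with "image" (400x640x3 uint8, red, green, blue), "range_z" (400x640 float32, m along the optical axis (not along the pixel's ray), 0 where there is no reading), "vertical_fov" (degrees; the focal length in pixels is half the picture's height over the tangent of half this angle, whatever the lens; pixels are square), "cx", "cy" (the principal point, pixels), "R" (3x3) and "t" (3): a world point X has camera coordinates R X + t. Camera axes: x right, y down, z forward; pixel columns grow to the right and rows downward; lengths in m; the calibration is good to about 2 mm. A picture is of the moment at which its call begins.
- arm.job_done(): hands the job in; it is judged then, once.
The state is a dict: "time": time; "joint_positions": joint angles; "qd": joint speeds; "joint_torque": joint torques, N m; "eef_pos": TCP position; "tool_rot": TCP orientation; "ft_force": force on the tool from outside, world axes, zero at the start; "moment": the same for the moment, N m; "width": finger opening in m; "finger_force": force on a finger pad.
Only numpy, scipy, OpenCV 4.12 (cv2) and the standard library are available. Lean on these libraries where they do the work, as an engineer would, in place of code of your own. Each camera call takes 0.05 s, during which the arm holds its last target. There are 200 camera calls.

TASK

Lift the blue-handled steel scoop up and off its hook, scoop all three coin rolls out of the long grey tray with it in one load, and tip them from low down into the dark blue tub. Then leave the scoop standing upright on the floor of the emptied tray. Do not touch the rolls with the gripper, do not ram the tray with the scoop, and do not shove the tubs or the other things on the counter.

Things in the scene. Friction and masses are not known exactly. Their poses are not given: they have to be found in the camera images.
- stand: Fixed steel hook stand. Origin on the counter straight below the hanging scoop's handle; x = the way the hanging scoop faces, z up. Base plate 110 x 110 x 12 mm (x = -100 to 10 mm); post 40 mm wide, 147 mm high, at x = -70 to -54 mm; a rubber stop 62 to 78 mm high, reaching to x = -7 mm, steadies the handle. Nothing of it is higher than 153 mm.
- hook_lip (a point): Middle of the top edge of the hook's upturned lip, 153 mm above the counter at stand x = -15 mm. The lip is 5 mm thick (x), 36 mm wide and rises 28 mm above the arm that joins it to the post.
- scoop: Loose steel scoop, about 0.22 kg, hung upright (pose None while gripped). Origin under the handle's axis, level with the pan's underside (35 mm above the counter when hung); z up along the handle, x out over the pan to its open lip. Handle: bar 14 mm (x) by 24 mm (y), z = 0 to 200 mm, blue from 122 mm up. Pan: x = 7 to 95 mm, 102 mm wide (96 inside). It stands by itself on its pan.
- scoop_grip (a point): Good place to grip, on the handle's axis 180 mm above the scoop's origin (14 mm thick in scoop x, 24 mm in scoop y); nothing stands beside the handle above z = 122 mm.
- scoop_lip (a point): Middle of the scoop's open front edge, underside (scoop x = 95 mm). The pan's floor is flat, 2 mm thick, bevelled to a thin edge over its last 10 mm; side walls 26 mm high run right to the lip, the back wall is 34 mm high at scoop x = 7 to 11 mm.
- scoop_clip (a point): Underside of the clip behind the handle (scoop x = -12.5, z = 118 mm), which rests on the hook's lip. Clip: 24 mm wide, plate back to x = -21 mm, and a tongue (x = -21 to -18 mm) hanging down behind the hook's lip to z = 98 mm: the scoop must rise over 20 mm before it can go forward (+x).
- tray: Fixed long grey open tray, outer 255 (x) by 124 (y) by 44 mm high, walls and floor 5 mm: inside 245 by 114 mm, 39 mm deep. Origin at the centre of its underside, z up. At the +x end the floor turns up at x = 109 mm in a steep slope, 65 degrees from level, up to 10 mm below the rim. The rolls lie roughly along y from x = -9 mm to the slope; the -x part is free and long enough for the scoop's pan and handle.
- roll_a: Coin roll in paper with one orange band: rigid cylinder 24 mm diameter, 60 mm long, about 0.14 kg, lying in the tray. Origin at its centre, its axis along its own y. Rolls freely.
- roll_b: Coin roll in paper with one yellow band: rigid cylinder 24 mm diameter, 60 mm long, about 0.14 kg, lying in the tray. Origin at its centre, its axis along its own y. Rolls freely.
- roll_c: Coin roll in paper with one green band: rigid cylinder 24 mm diameter, 60 mm long, about 0.14 kg, lying in the tray. Origin at its centre, its axis along its own y. Rolls freely.
- tub_blue: Dark blue open square tub, the target: outer 130 x 130 x 65 mm high, walls and floor 5 mm, loose, about 0.5 kg. Origin at the centre of its underside, z up.
- tub_white: White tub of the same size, stands in the other of the two tub places. Not to be used or moved.
- calculator: Bystander: black desk calculator 150 x 100 x 25 mm, lying. Origin at the centre of its underside.
- mug: Bystander: white mug, 80 mm across, 90 mm high. Origin at the centre of its underside.
- stapler: Bystander: red stapler 140 x 36 x 46 mm. Origin at the centre of its underside.
There are look-alikes about, which are no part of the job. Leave any red or yellow look-alike of the stand alone.

How it is judged:
By the outcome, as a careful person would: the job done as asked, in the order asked, and still so for the second after the job is handed in, with the robot touching nothing.
It also fails if it takes over 69 s, if anything falls off the work surface, if the arm or the gripper's body presses on something with over 40 N, if the wrist force passes 120 N, or if a joint passes its speed limit or range.

## Working session

There is one attempt and no reset: what is moved stays moved. The work goes in short steps, Python scripts to look and compute and a shell command to move; the robot and the scene stay as the last step left them, time stands still between calls to the robot, and variables do not carry over. Pictures are saved under pics/ and viewed, at most 10 in all, crops included, and the job is handed in when it is done.

```bash
ls; mkdir -p pics
cat > h.py <<'E'
import numpy as np, cv2
from plant import arm
def cam(n):
    c=arm.camera(n); np.savez('/tmp/%s.npz'%n,**c); return c
def load(n): return dict(np.load('/tmp/%s.npz'%n))
def cloud(c):
    im=c['image']; h,w=im.shape[:2]; f=h/2/np.tan(np.radians(float(c['vertical_fov']))/2)
    u,v=np.meshgrid(np.arange(w),np.arange(h)); z=c['range_z']
    P=np.stack([(u-c['cx'])/f*z,(v-c['cy'])/f*z,z],-1)
    W=(P-c['t'])@c['R']; W[z<=0]=np.nan; return W
E
python3 - <<'E'
from h import *
for n in('top','side'):
    c=cam(n); cv2.imwrite('pics/%s0.png'%n,c['image'][:,:,::-1]); print(n,c['vertical_fov'],c['t'],c['R'].round(2).tolist())
s=arm.observe();print(s['eef_pos'],s['tool_rot'],s['time'],s['ft_force'],s['width'])
E
```

```text
pics
top 43.77602071775114 [0.03457052 0.53478188 1.6119133 ] [[-0.0, -1.0, -0.0], [-0.98, 0.0, -0.18], [0.18, 0.0, -0.98]]
side 47.27354731248705 [-0.4943307   0.18885985  1.20659332] [[0.99, -0.11, -0.02], [-0.07, -0.5, -0.86], [0.09, 0.86, -0.51]]
[0.20115118 0.51144486 0.23850283] [[ 9.30565378e-01 -3.66125364e-01 -5.43472581e-04]
 [-3.66125761e-01 -9.30564044e-01 -1.57706260e-03]
 [ 7.16665776e-05  1.66653917e-03 -9.99998609e-01]] 0.1 [-0.3731656  -0.18787529  0.1732817 ] 0.08530242782690751
```

View pics/top0.png

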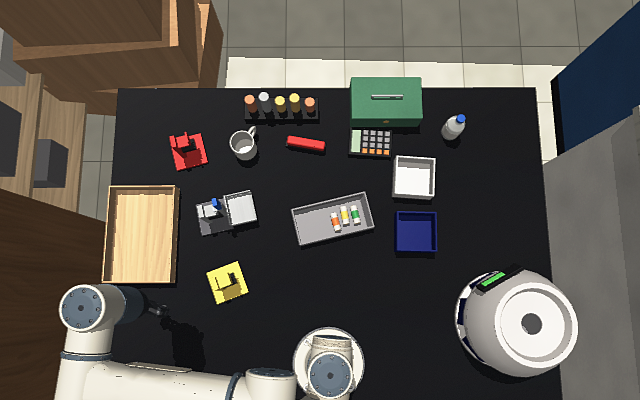

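View pics/side0.png

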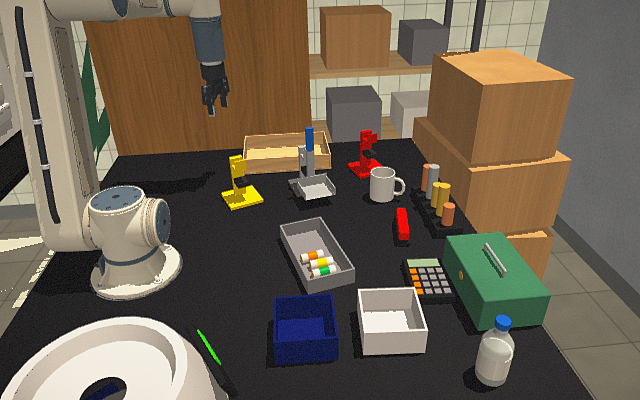

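Candidates for the scoop and its stand in the top view:
- Grey stand with the blue handle at (213,204). This is my choice.
- Red look-alike at (187,150).
- Yellow look-alike at (227,283).
- Other blue things are the bottle cap at (461,119) and the tub at (415,232).

The tray is at (333,219), with the rolls at its right end. The blue tub is at (415,232) and the white tub at (414,177).

Run:
```python
from h import *
c=load('top'); W=cloud(c); im=c['image'].astype(int); hsv=cv2.cvtColor(c['image'],cv2.COLOR_RGB2HSV)
def roi(u0,u1,v0,v1):
    m=np.zeros(im.shape[:2],bool); m[v0:v1,u0:u1]=1; return m&np.isfinite(W[...,2])
Z=W[...,2]
def rect(m,name):
    p=W[m][:,:2].astype(np.float32); (cx,cy),(w,h),a=cv2.minAreaRect(p); print(name,m.sum(),'c',round(cx,4),round(cy,4),'wh',round(w,4),round(h,4),'a',round(a,1),'z',np.median(Z[m]).round(4))
rect(roi(283,382,185,252)&(Z>.037)&(Z<.06),'tray rim')
rect(roi(385,445,205,265)&(Z>.058)&(Z<.08),'tub blue')
rect(roi(385,445,150,203)&(Z>.058)&(Z<.08),'tub white')
blue=(hsv[...,0]>100)&(hsv[...,0]<125)&(hsv[...,1]>120)
m=roi(190,265,180,245)&blue; print('blue handle z',Z[m].min(),Z[m].max()); t=m&(Z>Z[m].max()-.008); rect(t,'handle top')
pan=roi(224,265,180,245)&(Z>.045); rect(pan,'pan rim')
rect(roi(190,265,180,245)&(Z>.03)&(Z<.08),'pan all')
rect(roi(190,230,180,245)&(Z>.005)&(Z<.02),'base')
for n,lo,hi in(('orange',5,18),('yellow',22,32),('green',45,75)):
    m=roi(325,365,195,235)&(hsv[...,0]>=lo)&(hsv[...,0]<=hi)&(hsv[...,1]>120); rect(m,n)
m=roi(325,365,200,235)&(Z>.02)&(Z<.036); rect(m,'rolls all')
a=cv2.resize(c['image'][170:260,185:450,::-1],None,fx=3,fy=3,interpolation=cv2.INTER_CUBIC); cv2.imwrite('pics/crop1.png',a)
s=load('side');cv2.imwrite('pics/crop2.png',cv2.resize(s['image'][110:300,230:370,::-1],None,fx=3,fy=3,interpolation=cv2.INTER_CUBIC))
```

```text
tray rim 352 c 0.4715 -0.0162 wh 0.1251 0.2547 a 13.7 z 0.0432
tub blue 270 c 0.4245 -0.2897 wh 0.1302 0.1313 a 87.3 z 0.0642
tub white 266 c 0.6099 -0.2913 wh 0.1312 0.1329 a 85.8 z 0.0644
blue handle z -0.01058840782577409 0.24120741115305724
handle top 23 c 0.4915 0.3382 wh 0.0243 0.0136 a 11.9 z 0.2347
pan rim 188 c 0.5028 0.2963 wh 0.1037 0.1002 a 13.6 z 0.0594
pan all 917 c 0.4955 0.3268 wh 0.1037 0.1629 a 13.6 z 0.0377
base 564 c 0.4969 0.3999 wh 0.2226 0.1339 a 2.3 z 0.0105
orange 53 c 0.462 -0.026 wh 0.0248 0.023 a 14.0 z 0.025
yellow 49 c 0.4851 -0.0568 wh 0.0265 0.0225 a 8.3 z 0.027
green 48 c 0.4863 -0.092 wh 0.0241 0.021 a 12.6 z 0.0253
rolls all 358 c 0.4759 -0.0598 wh 0.1286 0.1162 a 89.8 z 0.0264
```

View pics/crop1.png

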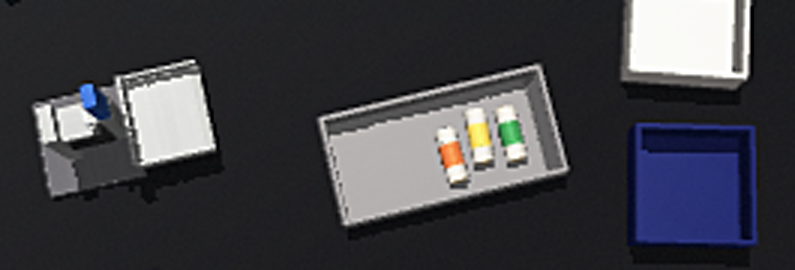

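The crop confirms the choice: a blue handle at crop (93,100) on the grey stand, its pan facing right towards the tray. I'm raising the tool and turning it by about 55°.

```bash
python3 -m crank '{"grip":[0,0,0,0,0],"travel":[[0,0,-1],[0,0,-0.5],[0,0,0],[0,0,0],[0,0,0]],"spin":[1,1,1,1,1]}'; python3 -m crank '{"grip":[0,0,0,0,0],"travel":[[0,0,0],[0,0,0],[0,0,0],[0,0,0],[0,0,0]],"spin":[1,1,1,1,0.15]}'
cat > go.py <<'E'
import sys; from h import *
s=arm.observe(); R=np.array(s['tool_rot']); d=np.array(eval(sys.argv[1]))-s['eef_pos']
print('t',round(float(s['time']),2),'pos',np.round(s['eef_pos'],4),'toolx',R[:,0].round(3),'z',R[:,2].round(3),'units',(R.T@d/.03).round(3),'F',np.round(s['ft_force'],1),'w',round(float(s['width']),4),'ff',np.round(s['finger_force'],1))
if len(sys.argv)>2:
    y=np.radians(float(sys.argv[2])); a=np.arctan2(R[1,0],R[0,0]); print('spin units',-np.degrees((y-a+np.pi)%(2*np.pi)-np.pi)/6)
E
python3 go.py [.4915,.3382,.284] -76.4
```

```text
time: 0.6
eef_pos: [0.2012, 0.5117, 0.2838]
tool_rot: [[0.619, -0.785, -0.0], [-0.785, -0.619, -0.001], [0.0, 0.001, -1.0]]
ft_force: [0.0, -0.6, -0.4]
width: 0.0854
finger_force: 0.0
time: 1.1
eef_pos: [0.2012, 0.5116, 0.2838]
tool_rot: [[0.234, -0.972, -0.0], [-0.972, -0.234, -0.001], [0.001, 0.001, -1.0]]
ft_force: [-0.0, -0.0, 0.1]
width: 0.0852
finger_force: 0.0
t 1.1 pos [0.2012 0.5116 0.2838] toolx [ 0.234 -0.972  0.001] z [-0.    -0.001 -1.   ] units [ 7.886e+00 -8.054e+00 -5.000e-03] F [-0.  -0.   0.1] w 0.0852 ff 0.0
spin units -0.010155711619964957
```

```bash
for i in 1; do python3 -m crank '{"grip":[0,0,0,0,0],"travel":[[0.98,-1,0],[0.98,-1,0],[0.98,-1,0],[0.98,-1,0],[0.98,-1,0]],"spin":[0,0,0,0,0]}' >/dev/null; python3 -m crank '{"grip":[0,0,0,0,0],"travel":[[0.98,-1,0],[0.98,-1,0],[0.98,-1,0],[0,0,0],[0,0,0]],"spin":[0,0,0,0,0]}' >/dev/null; done
python3 - <<'E'
from h import *
c=cam('wrist'); cv2.imwrite('pics/w1.png',c['image'][:,:,::-1]); W=cloud(c); Z=W[...,2]
hsv=cv2.cvtColor(c['image'],cv2.COLOR_RGB2HSV)
b=(hsv[...,0]>100)&(hsv[...,0]<125)&(hsv[...,1]>120)&(Z>.225)&(Z<.245)
for n,m in(('top',b),('pan',(Z>.05)&(Z<.075)&(W[...,1]<.335)&(W[...,1]>.22)&(W[...,0]>.4)&(W[...,0]<.6))):
    print(n,m.sum(), cv2.minAreaRect(W[m][:,:2].astype(np.float32)) if m.sum()>5 else '', np.median(Z[m]) if m.any() else '')
E
python3 go.py [.4915,.3382,.204] -76.4
```

```text
top 928 ((0.4913812577724457, 0.3388734459877014), (0.023145928978919983, 0.013135882094502449), 13.403417587280273) 0.23517643170102254
pan 1027 ((0.5028666257858276, 0.2915131449699402), (0.10213474184274673, 0.08789460361003876), 13.00168228149414) 0.061235979945825275
t 2.15 pos [0.4899 0.3397 0.2839] toolx [ 0.236 -0.972  0.   ] z [-0.001 -0.    -1.   ] units [ 0.06  -0.043  2.662] F [-0.2  1.  -0.1] w 0.0851 ff 0.0
spin units 0.012105517939095938
```

View pics/w1.png

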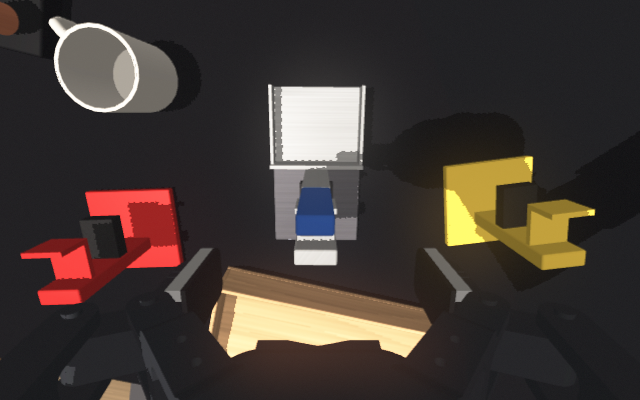

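The wrist view shows the handle top at (315,220), centred between the fingers, with the pan ahead at (318,125) and the red and yellow stands well clear. I'm going down and gripping.

```bash
python3 -m crank '{"grip":[0,0,0,0,0],"travel":[[0.04,-0.04,0.9],[0,0,0.9],[0,0,0.86],[0,0,0],[0,0,0]],"spin":[0,0,0,0,0]}' >/dev/null; python3 -m crank '{"grip":[1,1,1,1,1],"travel":[[0,0,0],[0,0,0],[0,0,0],[0,0,0],[0,0,0]],"spin":[0,0,0,0,0]}' 120 >/dev/null; python3 go.py [.4914,.3388,.204] -76.4;  python3 -m crank '{"grip":[1,1,1,1,1],"travel":[[0,0,0],[0,0,0],[0,0,0],[0,0,0],[0,0,0]],"spin":[0,0,0,0,0]}'
```

```text
t 3.15 pos [0.4918 0.339  0.2053] toolx [ 0.236 -0.972 -0.   ] z [ 0.001  0.001 -1.   ] units [0.005 0.016 0.042] F [0.2 0.1 3.7] w 0.0224 ff 117.2
spin units 0.004597800016624213
time: 3.65
eef_pos: [0.4919, 0.339, 0.2052]
tool_rot: [[0.236, -0.972, 0.001], [-0.972, -0.236, 0.001], [-0.0, -0.001, -1.0]]
ft_force: [0.8, 0.2, 5.6]
width: 0.0225
finger_force: 117.2
```

```bash
python3 -m crank '{"grip":[1,1,1,1,1],"travel":[[0,0,-0.3],[0,0,-0.6],[0,0,-0.8],[0,0,-0.6],[0,0,-0.3]],"spin":[0,0,0,0,0]}' >/dev/null; python3 go.py [.4454,.0907,.29] -76.3
```

```text
t 4.15 pos [0.4914 0.339  0.2837] toolx [ 0.236 -0.972 -0.001] z [ 0.     0.001 -1.   ] units [ 7.682  3.441 -0.217] F [ 0.4  0.7 -2.1] w 0.0222 ff 117.9
spin units -0.012763284941487929
```

```bash
python3 -m crank '{"grip":[1,1,1,1,1],"travel":[[0.4,0,0],[0.9,0.4,0],[0.9,0.5,0],[0.9,0.5,0],[0.9,0.5,0]],"spin":[0,0,0,0,0]}' >/dev/null;python3 -m crank '{"grip":[1,1,1,1,1],"travel":[[0.9,0.5,0],[0.9,0.5,0],[0.9,0.4,0],[0.7,0.14,0],[0.28,0,0]],"spin":[0,0,0,0,0]}' >/dev/null;python3 -m crank '{"grip":[1,1],"travel":[[0,0,0],[0,0,0]],"spin":[0,0]}' >/dev/null
python3 go.py [.4454,.0907,.184] -76.3
python3 - <<'E'
from h import *
c=cam('wrist'); cv2.imwrite('pics/w2.png',c['image'][:,:,::-1]); W=cloud(c); Z=W[...,2]
X=W[...,0];Y=W[...,1]
o=np.array([.4715,-.0162]);d=np.array([.237,-.9716]);l=np.array([.9716,.237])
P=np.stack([X-o[0],Y-o[1]],-1); T=np.stack([P@d,P@l],-1)
print('mean z of region below')
m=(Z>.036)&(Z<.05)&(abs(T[...,0])<.15)&(abs(T[...,1])<.09); r=cv2.minAreaRect(W[m][:,:2].astype(np.float32)); print('tray',r, T[m].min(0),T[m].max(0))
# scoop pan: rims
e=arm.observe()['eef_pos'][:2]
Q=np.stack([X-e[0],Y-e[1]],-1); S=np.stack([Q@d,Q@l],-1)
m=(Z>.12)&(Z<.16)&(S[...,0]>.0)&(S[...,0]<.12)&(abs(S[...,1])<.07); print('pan rim',m.sum(),cv2.minAreaRect(W[m][:,:2].astype(np.float32)),S[m].min(0),S[m].max(0))
m=(Z>.09)&(Z<.13)&(S[...,0]>.015)&(S[...,0]<.09)&(abs(S[...,1])<.04); A=np.c_[S[m],np.ones(m.sum())]; print('floor fit z=ax+by+c',np.linalg.lstsq(A,Z[m],rcond=None)[0],m.sum())
t=load('top')
E
```

```text
t 5.35 pos [0.4452 0.0909 0.2818] toolx [ 0.235 -0.972 -0.   ] z [-0.001 -0.    -1.   ] units [ 0.008 -0.008  3.259] F [-0.2 -0.  -1.2] w 0.0227 ff 118.1
spin units -0.016268690354346648
mean z of region below
tray ((0.46327054500579834, 0.0130486860871315), (0.12437324970960617, 0.19590187072753906), 13.586075782775879) [-0.12836732 -0.06343528] [0.06746955 0.06102209]
pan rim 2642 ((0.45565590262413025, 0.04303456097841263), (0.10249977558851242, 0.08807292580604553), 13.21132755279541) [ 0.00495947 -0.05277519] [0.09368922 0.0502074 ]
floor fit z=ax+by+c [-0.00964378  0.00023785  0.11417007] 7189
```

View pics/w2.png

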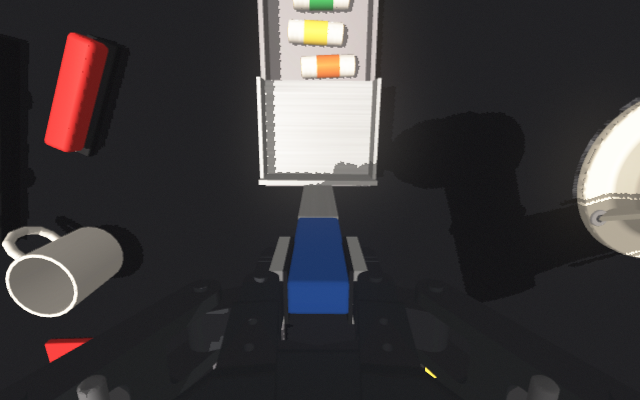

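The wrist view shows the level pan over the free end of the tray. The lip is at row 80 and just short of the orange roll at (328,67), and all three rolls lie inside the pan's width. I'm going down gently.

```bash
python3 -m crank '{"grip":[1,1,1,1,1],"travel":[[0,0,0.5],[0,0,0.8],[0,0,0.8],[0,0,0.7],[0,0,0.4]],"spin":[-0.07,0,0,0,0]}' >/dev/null;python3 -m crank '{"grip":[1,1,1],"travel":[[0,0,0.15],[0,0,0],[0,0,0]],"spin":[0,0,0]}' >/dev/null; python3 go.py [.4454,.0907,.176] -76.3
```

```text
t 6.2 pos [0.4459 0.0911 0.1827] toolx [ 0.243 -0.97   0.   ] z [ 0.001  0.    -1.   ] units [0.01  0.02  0.222] F [-0.1  0.3 -1.6] w 0.0224 ff 118.1
spin units 0.06348797104119076
```

```bash
python3 -m crank '{"grip":[1,1,1],"travel":[[0,0,0.06],[0,0,0],[0,0,0]],"spin":[0,0,0]}' >/dev/null; python3 go.py [.4454,.0907,.176] -76.3
```

```text
t 6.5 pos [0.4455 0.0907 0.1805] toolx [ 0.243 -0.97  -0.   ] z [ 0.  0. -1.] units [-0.001  0.004  0.149] F [ 1.   0.3 -1.3] w 0.0229 ff 118.1
spin units 0.057338323358810304
```

```bash
python3 -m crank '{"grip":[1,1,1],"travel":[[0,0,0.12],[0,0,0],[0,0,0]],"spin":[0,0,0]}' >/dev/null; python3 go.py [.4454,.0907,.176] -76.0;  python3 -m crank '{"grip":[1,1,1],"travel":[[0,0,0.05],[0,0,0],[0,0,0]],"spin":[0,0,0]}' >/dev/null; python3 go.py [.4454,.0907,.176] -76.0
```

```text
t 6.8 pos [0.4453 0.0906 0.1765] toolx [ 0.243 -0.97   0.   ] z [-0. -0. -1.] units [-0.003 -0.003  0.015] F [-0.3 -0.2 -2.3] w 0.0225 ff 118.1
spin units 0.007151668603807282
t 7.1 pos [0.4458 0.0908 0.1756] toolx [ 0.243 -0.97  -0.   ] z [ 0.001  0.    -1.   ] units [ 0.     0.012 -0.014] F [0.3 0.3 1. ] w 0.0224 ff 118.6
spin units 0.009203309614177391
```

```bash
python3 -m crank '{"grip":[1,1,1,1,1],"travel":[[0.1,0,0.03],[0.3,0,0],[0.4,0,0],[0.4,0,0],[0.4,0,0]],"spin":[0,0,0,0,0]}' >/dev/null; python3 go.py [.4739,-.0259,.176] -76.0;  python3 -m crank '{"grip":[1,1,1,1,1],"travel":[[0.4,0,0],[0.3,0,0],[0.3,0,0],[0.2,0,0],[0,0,0]],"spin":[0,0,0,0,0]}' >/dev/null; python3 go.py [.4739,-.0259,.176] -76.0
python3 - <<'E'
from h import *
c=cam('wrist'); cv2.imwrite('pics/w3.png',c['image'][:,:,::-1])
E
```

```text
t 7.6 pos [0.4589 0.0448 0.176 ] toolx [ 0.243 -0.97  -0.001] z [ 0.005  0.002 -1.   ] units [ 2.407  0.088 -0.004] F [0.4 3.8 7.4] w 0.0223 ff 119.2
spin units 0.01483830018444339
t 8.1 pos [0.4675 0.0092 0.1757] toolx [ 0.243 -0.97   0.   ] z [ 0.004  0.001 -1.   ] units [ 1.185  0.077 -0.011] F [1.5 2.1 4.7] w 0.0227 ff 119.0
spin units 0.006766262164015486
```

View pics/w3.png

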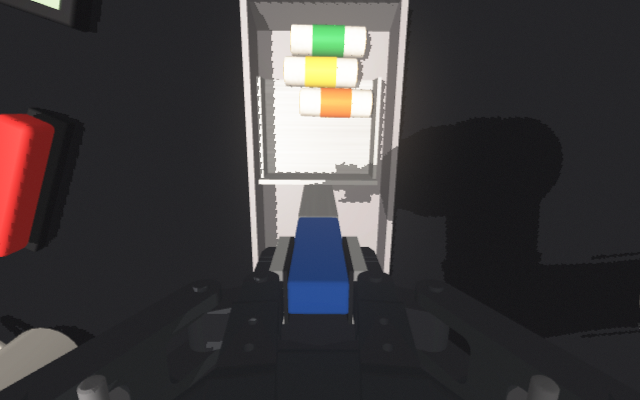

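The orange roll at (335,103) is already on the pan and the yellow one is at the lip. The green one is against the slope, and the pan is centred in the tray. I'm pushing on slowly.

```bash
python3 -m crank '{"grip":[1,1,1,1,1],"travel":[[0.2,0,0],[0.3,0,0],[0.3,0,0],[0.2,0,0],[0.1,0,0]],"spin":[0,0,0,0,0]}' >/dev/null; python3 go.py [.4739,-.0259,.176] -76.0;  python3 -m crank '{"grip":[1,1,1],"travel":[[0.07,0,0],[0,0,0],[0,0,0]],"spin":[0,0,0]}' >/dev/null; python3 go.py [.4739,-.0259,.176] -76.0
python3 - <<'E'
from h import *
c=cam('wrist'); cv2.imwrite('pics/w4.png',c['image'][:,:,::-1])
E
```

```text
t 8.65 pos [ 0.4757 -0.022   0.1761] toolx [ 0.243 -0.97  -0.001] z [ 0.005  0.002 -1.   ] units [0.112 0.091 0.002] F [0.2 5.5 8.4] w 0.0225 ff 119.5
spin units 0.009872286702792065
t 8.95 pos [ 0.4762 -0.0239  0.1759] toolx [ 0.243 -0.97  -0.001] z [ 0.005  0.002 -1.   ] units [ 0.046  0.089 -0.003] F [0.8 5.4 8.6] w 0.0224 ff 119.4
spin units 0.01302369322643167
```

View pics/w4.png

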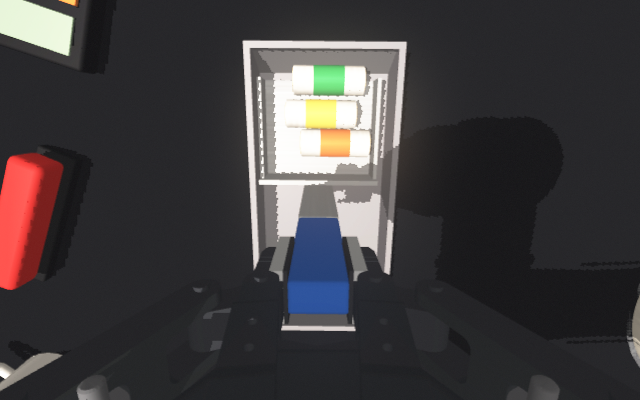

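Green is at the lip and against the slope at (329,80), yellow and orange are on the pan. I'll close the last gap, re-centre, and rise along the slope to where the wall still holds the rolls.

```bash
python3 -m crank '{"grip":[1,1,1,1,1],"travel":[[0.08,0.04,0],[0.07,0.02,0],[0.1,0,-0.2],[0.12,0,-0.26],[0.12,0,-0.26]],"spin":[0,0,0,0,0]}' >/dev/null; python3 go.py [.4739,-.0259,.2047] -76.0;  python3 -m crank '{"grip":[1,1,1],"travel":[[0.08,0,-0.17],[0.0,0,0],[0,0,0]],"spin":[0,0,0]}' >/dev/null; python3 go.py [.4739,-.0259,.2047] -76.0
cat > look.py <<'E'
import sys; from h import *
c=cam('wrist'); cv2.imwrite('pics/%s.png'%sys.argv[1],c['image'][:,:,::-1]); W=cloud(c); Z=W[...,2]
s=arm.observe(); e=s['eef_pos']; R=np.array(s['tool_rot']); d=R[:2,0];l=-R[:2,1]
Q=W[...,:2]-e[:2]; S=np.stack([Q@d,Q@l],-1); zz=Z-(e[2]-.1707)
o=np.array([.4715,-.0162]);td=np.array([.237,-.9716]);tl=np.array([.9716,.237]); print('origin in tray',(e[:2]-o)@td-.0013,(e[:2]-o)@tl-.0013)
f=(zz>-.01)&(zz<.012)&(S[...,0]>.013)&(S[...,0]<.085)&(abs(S[...,1])<.046)
A=np.c_[S[f],np.ones(f.sum())]; print('floor slope',np.linalg.lstsq(A,zz[f],rcond=None)[0],f.sum())
m=(zz>.02)&(zz<.045)&(S[...,0]>0)&(S[...,0]<.11)&(abs(S[...,1])<.06)&(abs(S[...,1])>.044); A=np.c_[S[m],np.ones(m.sum())]; print('side rims',m.sum(),np.linalg.lstsq(A,zz[m],rcond=None)[0])
hsv=cv2.cvtColor(c['image'],cv2.COLOR_RGB2HSV)
for n,lo,hi in(('orange',5,18),('yellow',22,32),('green',45,75)):
    k=(hsv[...,0]>=lo)&(hsv[...,0]<=hi)&(hsv[...,1]>120)&(abs(S[...,1])<.05)&(S[...,0]>0)&(S[...,0]<.15)&(zz>0)
    print(n,k.sum(),np.median(S[k],0).round(4) if k.any() else '',np.percentile(zz[k],90).round(4) if k.any() else '')
E
python3 look.py w5
```

```text
t 9.5 pos [ 0.4752 -0.0398  0.1952] toolx [ 0.242 -0.97  -0.001] z [-0.003  0.    -1.   ] units [-0.46  -0.07  -0.318] F [ 0.5  1.1 -6.7] w 0.0226 ff 117.7
spin units 0.0045203885513871314
t 9.8 pos [ 0.4766 -0.0421  0.2007] toolx [ 0.242 -0.97   0.   ] z [-0. -0. -1.] units [-0.547 -0.044 -0.132] F [ 0.  -0.  -5.6] w 0.0224 ff 118.0
spin units 0.004108479116536082
origin in tray 0.025001001071285497 -0.0025931115085259387
floor slope [-0.00846348  0.00137449  0.00310013] 2957
side rims 1111 [-0.04366892  0.00263908  0.02846391]
orange 559 [ 0.0392 -0.0157] 0.0267
yellow 495 [ 0.0536 -0.0036] 0.0261
green 577 [ 0.0857 -0.0102] 0.0267
```

All three rolls are loaded (−5.6 N) and still held by the wall, and the pan floor is level to 0.5°. Next I'll cross the rim and rest the pan's underside lightly on it, so the lip tilts up a few degrees for a safe carry.

```bash
python3 -m crank '{"grip":[1,1,1,1,1],"travel":[[0.02,0,-0.3],[0.03,0,-0.22],[0.35,0,0],[0.45,0,0.1],[0.3,0,0.12]],"spin":[0,0,0,0,0]}' >/dev/null; python3 go.py [.4739,-.0259,.2147] -76.0; python3 look.py w6
```

```text
t 10.35 pos [ 0.488  -0.077   0.2141] toolx [ 0.244 -0.97   0.004] z [ 0.008 -0.002 -1.   ] units [-1.766  0.041 -0.027] F [-3.2  9.2 29.5] w 0.0226 ff 122.3
spin units 0.01676196855167885
origin in tray 0.06288955675310408 0.000330152347371203
floor slope [0.00130183 0.00332204 0.00312148] 2502
side rims 1140 [-0.03501299  0.00378367  0.0284183 ]
orange 593 [ 0.0274 -0.0151] 0.027
yellow 541 [ 0.0519 -0.0034] 0.0267
green 539 [ 0.0747 -0.0107] 0.0276
```

```bash
python3 -m crank '{"grip":[1,1],"travel":[[0,0,0],[0,0,0]],"spin":[0,0]}' 60 >/dev/null; python3 go.py [.4739,-.0259,.2147] -76.0; python3 look.py w7
```

```text
t 10.6 pos [ 0.488  -0.0777  0.2139] toolx [ 0.243 -0.97   0.006] z [ 0.009 -0.004 -1.   ] units [-1.791  0.037 -0.037] F [ 0.7  0.8 11.6] w 0.0222 ff 120.2
spin units 0.011417578310928288
origin in tray 0.06238038646190417 0.00018469280760513508
floor slope [0.00856462 0.00613174 0.00299092] 2810
side rims 1152 [-0.02943093  0.00488114  0.02845879]
orange 599 [ 0.0366 -0.0148] 0.0271
yellow 554 [ 0.0535 -0.0026] 0.0272
green 685 [ 0.0832 -0.01  ] 0.0281
```

```bash
python3 -m crank '{"grip":[1,1],"travel":[[0,0,0.06],[0,0,0.06]],"spin":[0,0]}' 60 >/dev/null; python3 go.py [.4739,-.0259,.2147] -76.0; python3 look.py w8
```

```text
t 10.85 pos [ 0.4889 -0.0776  0.2136] toolx [ 0.244 -0.97   0.007] z [ 0.013 -0.004 -1.   ] units [-1.792  0.065 -0.051] F [-4.8  8.6 36.3] w 0.0221 ff 123.4
spin units 0.018892602016724346
origin in tray 0.0623916062836477 0.0010126538707094217
floor slope [0.00957755 0.00241874 0.00307131] 2825
side rims 1174 [-0.03131281  0.00263127  0.0287263 ]
orange 594 [ 0.0369 -0.0158] 0.0273
yellow 547 [ 0.0538 -0.0029] 0.0271
green 653 [ 0.0834 -0.011 ] 0.0283
```

The grip does not slip or relax and the rolls lie still, so I'll carry the pan level and gently. I'm lifting off the rim with a forward start, which seats the rolls back, then easing to a stop.

```bash
python3 -m crank '{"grip":[1,1,1,1,1],"travel":[[0.25,0,-0.2],[0.2,0,-0.3],[0.15,0,-0.25],[0.1,0,-0.13],[0.05,0,0]],"spin":[0,0,0,0,0]}' 120 >/dev/null; python3 go.py [.4323,-.1249,.242] -92.7; python3 look.py w9
```

```text
t 11.4 pos [ 0.4908 -0.0978  0.2327] toolx [ 0.242 -0.97   0.   ] z [-0. -0. -1.] units [ 0.405  2.109 -0.311] F [-0.4  0.4 -6.8] w 0.0223 ff 118.1
spin units 2.7842620389351755
origin in tray 0.08234192275337206 -0.0020823997438383824
floor slope [-0.00856472  0.00194538  0.00336373] 2581
side rims 1112 [-0.04470403  0.00374597  0.02880594]
orange 643 [ 0.0325 -0.0156] 0.0273
yellow 612 [ 0.0512 -0.0027] 0.0269
green 711 [ 0.0794 -0.0101] 0.0272
```

```bash
python3 -m crank '{"grip":[1,1,1,1,1],"travel":[[0.12,0.1,-0.1],[0.12,0.2,-0.1],[0.1,0.25,-0.1],[0.1,0.3,-0.03],[0.08,0.3,0]],"spin":[0.15,0.25,0.3,0.35,0.35]}' >/dev/null; python3 -m crank '{"grip":[1,1,1,1,1],"travel":[[0.06,0.28,0],[0.04,0.25,0],[0.03,0.2,0],[0.02,0.1,0],[0.02,0.05,0]],"spin":[0.35,0.35,0.35,0.23,0.1]}' >/dev/null;  python3 go.py [.4323,-.1249,.242] -92.7; python3 look.py w10
python3 - <<'E'
from h import *
c=load('wrist');W=cloud(c);Z=W[...,2]
m=(Z>.058)&(Z<.07)&(W[...,1]<-.2)&(W[...,1]>-.38)&(W[...,0]>.33)&(W[...,0]<.51); print('tub',m.sum(),cv2.minAreaRect(W[m][:,:2].astype(np.float32)))
c=cam('top');W=cloud(c);Z=W[...,2];m=np.zeros(Z.shape,bool);m[205:265,385:445]=1;m&=(Z>.058)&(Z<.08);print('tub top',m.sum(),cv2.minAreaRect(W[m][:,:2].astype(np.float32)))
E
```

```text
t 12.45 pos [ 0.4332 -0.1254  0.2429] toolx [-0.048 -0.999 -0.   ] z [ 0.001  0.    -1.   ] units [-0.016  0.03   0.029] F [-0.2 -0.6 -5. ] w 0.0224 ff 118.0
spin units -0.004574428275961046
origin in tray 0.09574783977298881 -0.06439756833358695
floor slope [-0.00805337  0.00165055  0.00299933] 2522
side rims 1109 [-0.04282768  0.00280497  0.02839598]
orange 790 [ 0.0301 -0.0152] 0.0272
yellow 821 [ 0.0537 -0.0029] 0.027
green 812 [ 0.0772 -0.0095] 0.0268
tub 1955 ((0.424242228269577, -0.25584569573402405), (0.06295336037874222, 0.13032640516757965), 88.25562286376953)
tub top 255 ((0.4259052872657776, -0.2706042230129242), (0.16874809563159943, 0.13160571455955505), 87.43733215332031)
```

View pics/w10.png

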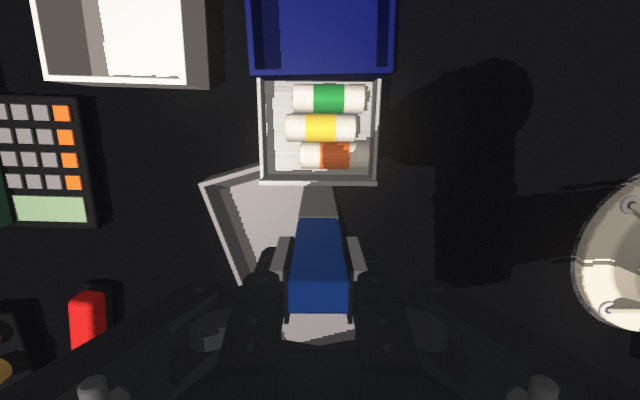

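All three rolls sit in the pan between rows 98 and 155, and the tub is straight ahead with its near rim at row 72. The wrist cannot pitch, so I'll unload by sweeping forward just above the rim (5 mm clear) and then pulling the pan back sharply from under the rolls.

```bash
python3 -m crank '{"grip":[1,1,1,1,1],"travel":[[0.35,0,0],[0.85,0,0],[1,0,0],[1,0,0],[-1,0,0]],"spin":[0,0,0,0,0]}' >/dev/null; python3 -m crank '{"grip":[1,1,1,1,1],"travel":[[-1,0,0],[-1,0,0],[-1,0,0],[-0.4,0,0],[0,0,0]],"spin":[0,0,0,0,0]}' ;  python3 go.py [.4323,-.1249,.242] -92.7; python3 look.py w11
```

```text
time: 13.55
eef_pos: [0.4361, -0.0888, 0.2433]
tool_rot: [[-0.043, -0.999, 0.002], [-0.999, 0.043, -0.001], [0.001, -0.002, -1.0]]
ft_force: [-0.9, -0.9, -1.5]
width: 0.0221
finger_force: 119.1
t 13.55 pos [ 0.4361 -0.0888  0.2433] toolx [-0.043 -0.999  0.001] z [ 0.002 -0.001 -1.   ] units [1.209 0.075 0.045] F [-0.9 -0.9 -1.5] w 0.0221 ff 119.1
spin units 0.0350354478080925
origin in tray 0.06148904970702138 -0.05322579900493961
floor slope [0.01465379 0.00246843 0.00310838] 7969
side rims 1162 [-0.02719576  0.00134939  0.02881499]
orange 0  
yellow 0  
green 0
```

View pics/w11.png

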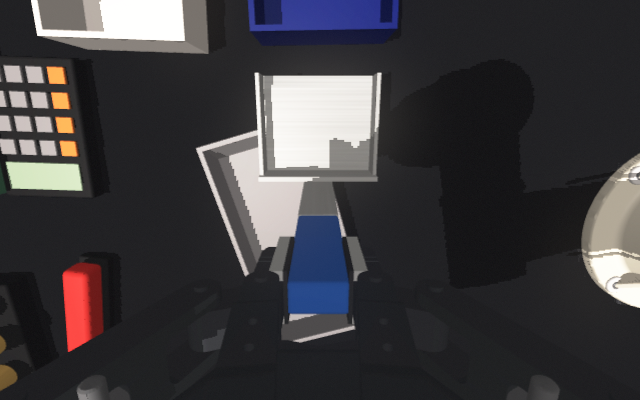

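The pan is empty. I'll check the tub and work out the way back to the tray.

```bash
python3 - <<'E'
from h import *
c=cam('top');W=cloud(c);Z=W[...,2];hsv=cv2.cvtColor(c['image'],cv2.COLOR_RGB2HSV)
m=np.zeros(Z.shape,bool);m[205:265,385:445]=1;r=m&(Z>.058)&(Z<.08)
print('tub',cv2.minAreaRect(W[r][:,:2].astype(np.float32)))
for n,lo,hi in(('orange',5,18),('yellow',22,32),('green',45,75)):
    k=m&(hsv[...,0]>=lo)&(hsv[...,0]<=hi)&(hsv[...,1]>120); print(n,k.sum(),np.median(W[k],0).round(3) if k.any() else '')
cv2.imwrite('pics/t2.png',cv2.resize(c['image'][140:280,280:450,::-1],None,fx=3,fy=3))
E
python3 go.py [.4600,.0311,.242] -76.2
```

```text
tub ((0.4257459044456482, -0.27013295888900757), (0.17009760439395905, 0.13041363656520844), 88.12299346923828)
orange 56 [nan nan nan]
yellow 54 [nan nan nan]
green 49 [ 0.405 -0.335  0.026]
t 13.65 pos [ 0.4358 -0.0899  0.243 ] toolx [-0.045 -0.999  0.001] z [ 0.001 -0.001 -1.   ] units [-4.067 -0.624  0.032] F [ 0.3 -0.9 -1.9] w 0.0222 ff 119.1
spin units -2.7328022647961703
```

View pics/t2.png

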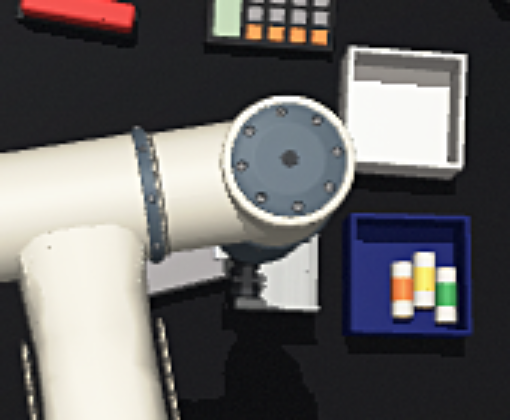

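All three rolls lie in the blue tub, at crop (402,290), (424,280) and (446,294). Now back to the tray.

```bash
python3 -m crank '{"grip":[1,1,1,1,1],"travel":[[-0.2,0,-0.2],[-0.4,0,0],[-0.5,0,0],[-0.5,0,0],[-0.4,0,0]],"spin":[-0.5,-0.6,-0.6,-0.6,-0.43]}' >/dev/null; python3 go.py [.4600,.0311,.242] -76.2
```

```text
t 14.15 pos [ 0.4304 -0.0301  0.2487] toolx [ 0.239 -0.971  0.001] z [ 0. -0. -1.] units [-1.745 -1.445  0.222] F [-0.4  0.  -1.6] w 0.0224 ff 119.1
spin units 0.003274469565616159
```

```bash
python3 -m crank '{"grip":[1,1,1,1,1],"travel":[[-0.5,-0.4,0],[-0.6,-0.5,0],[-0.4,-0.35,0],[-0.2,-0.15,0],[0,0,0]],"spin":[0,0,0,0,0]}' >/dev/null; python3 -m crank '{"grip":[1,1],"travel":[[0,0,0],[0,0,0]],"spin":[0,0]}' >/dev/null; python3 go.py [.4600,.0311,.178] -76.2; python3 look.py w12
python3 - <<'E'
from h import *
c=load('wrist');W=cloud(c);Z=W[...,2]
o=np.array([.4715,-.0162]);d=np.array([.237,-.9716]);l=np.array([.9716,.237]);P=W[...,:2]-o;T=np.stack([P@d,P@l],-1)
m=(Z>.036)&(Z<.05)&(abs(T[...,0])<.15)&(abs(T[...,1])<.09); print('tray',T[m].min(0),T[m].max(0))
m=(Z>.09)&(Z<.12)&(abs(T[...,0])<.15)&(abs(T[...,1])<.07); print('pan',T[m].min(0),T[m].max(0),cv2.minAreaRect(W[m][:,:2].astype(np.float32)))
E
```

```text
t 14.85 pos [0.4587 0.0292 0.2487] toolx [ 0.237 -0.972  0.   ] z [ 0. -0. -1.] units [-0.052 -0.059  2.356] F [-0.2 -0.4 -1.9] w 0.0227 ff 119.1
spin units -0.014860150238662403
origin in tray -0.048459885381307855 -0.002997001069508016
floor slope [0.01469552 0.00090744 0.00286399] 7994
side rims 1159 [-0.02950262  0.00073026  0.02873973]
orange 0  
yellow 5 [ 0.009  -0.0265] 0.2481
green 0  
tray [-0.12877499 -0.06364163] [0.12181468 0.06122448]
pan [-0.03943509 -0.05339183] [0.04932393 0.04902494] ((0.4705648124217987, -0.02144629880785942), (0.10242718458175659, 0.08863257616758347), 13.55481243133545)
```

```bash
python3 -m crank '{"grip":[1,1,1,1,1],"travel":[[0,-0.03,0.4],[0,0,0.7],[0,0,0.7],[0,0,0.4],[0,0,0.1]],"spin":[0,0,0,0,0]}' >/dev/null; python3 -m crank '{"grip":[1,1,1],"travel":[[0,0,0.06],[0,0,0],[0,0,0]],"spin":[0,0,0]}' >/dev/null; python3 go.py [.4600,.0311,.176] -76.2; python3 -m crank '{"grip":[1,1,1],"travel":[[0,0,0.04],[0,0,0],[0,0,0]],"spin":[0,0,0]}' >/dev/null;  python3 go.py [.4600,.0311,.176] -76.2
```

```text
t 15.7 pos [0.4602 0.0301 0.1785] toolx [ 0.238 -0.971 -0.   ] z [ 0.001  0.    -1.   ] units [-0.034 -0.     0.082] F [ 0.   0.3 -2. ] w 0.0224 ff 119.0
spin units -0.008869210040927637
t 16.0 pos [0.4598 0.0301 0.1767] toolx [ 0.238 -0.971 -0.   ] z [ 0.  0. -1.] units [-0.032 -0.013  0.024] F [-0.3 -0.4 -1.9] w 0.0227 ff 119.0
spin units -0.008798742616492113
```

```bash
python3 -m crank '{"grip":[1,1,1],"travel":[[0,0,0.035],[0,0,0],[0,0,0]],"spin":[0,0,0]}' >/dev/null; python3 go.py [.4600,.0311,.176] -76.2; python3 -m crank '{"grip":[1,1,1],"travel":[[0,0,0.03],[0,0,0],[0,0,0]],"spin":[0,0,0]}' >/dev/null;  python3 go.py [.4600,.0311,.176] -76.2
```

```text
t 16.3 pos [0.4597 0.03   0.1755] toolx [ 0.238 -0.971  0.   ] z [-0. -0. -1.] units [-0.033 -0.017 -0.017] F [-0.4 -0.6 -1. ] w 0.0226 ff 119.0
spin units -0.00913350303460938
t 16.6 pos [0.46   0.0299 0.1754] toolx [ 0.238 -0.971  0.   ] z [ 0.001 -0.    -1.   ] units [-0.038 -0.008 -0.021] F [-1.5 -0.5  5. ] w 0.0226 ff 120.2
spin units -0.007149282426833634
```

It is standing on the floor. I'm opening the gripper and pulling straight up.

```bash
python3 -m crank '{"grip":[0.65,0.6,0.5,0.3,0],"travel":[[0,0,0],[0,0,0],[0,0,0],[0,0,0],[0,0,0]],"spin":[0,0,0,0,0]}' >/dev/null; python3 -m crank '{"grip":[0,0,0,0,0],"travel":[[0,0,0],[0,0,0],[0,0,-0.3],[0,0,-0.6],[0,0,-0.8]],"spin":[0,0,0,0,0]}' >/dev/null; python3 -m crank '{"grip":[0,0,0,0,0],"travel":[[0,0,-0.8],[0,0,-0.8],[0,0,-0.4],[0,0,0],[0,0,0]],"spin":[0,0,0,0,0]}'
python3 - <<'E'
from h import *
c=cam('wrist');W=cloud(c);Z=W[...,2]
o=np.array([.4715,-.0162]);d=np.array([.237,-.9716]);l=np.array([.9716,.237]);P=W[...,:2]-o;T=np.stack([P@d,P@l],-1)
hsv=cv2.cvtColor(c['image'],cv2.COLOR_RGB2HSV);b=(hsv[...,0]>100)&(hsv[...,0]<125)&(hsv[...,1]>120)&(Z>.19)&(Z<.22)
print('handle top',b.sum(),np.median(T[b],0),np.median(Z[b]))
f=(Z<.015)&(Z>-.01)&(T[...,0]>-.03)&(T[...,0]<.03)&(abs(T[...,1])<.035);A=np.c_[T[f],np.ones(f.sum())];print('floor',np.linalg.lstsq(A,Z[f],rcond=None)[0])
E
```

```text
time: 18.1
eef_pos: [0.4594, 0.0302, 0.2848]
tool_rot: [[0.238, -0.971, -0.001], [-0.971, -0.238, 0.0], [-0.001, 0.001, -1.0]]
ft_force: [-0.3, 0.4, -0.1]
width: 0.0853
finger_force: 0.0
handle top 719 [-0.04267545 -0.00048809] 0.20531015533700295
floor [-0.00105411 -0.00024406  0.00755428]
```

The scoop is standing flat on the tray floor (handle top at 205 mm, pan level) and the gripper is clear of it. I'm handing in.

```bash
python3 -c "
from plant import arm
print(arm.job_done())"
```

```text
the job is handed in; nothing more can be done
None
```

The job is handed in at about 18 s: all three rolls are in the blue tub, discharged by pulling the pan back sharply 5 mm above the rim because the wrist cannot pitch to tip it, and the scoop stands upright on the empty tray's floor with the gripper clear; the pan's underside pressed on the tray rim with up to about 40 N for half a second while crossing it.

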